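# Walk the gauge readout unit home to its stop rail

### The arm

A 6-joint arm with a two-finger parallel gripper is mounted at the origin on the work surface. World frame = base frame: x ahead of the robot, y to its left, z up, the work surface at z = 0. Lengths are in m, angles in rad, forces in N, time in s.
With the tool pointing down it reaches from about 0.35 to 0.975 m from the base axis. Payload 4.9 kg.
Tool frame: the origin (TCP) lies on the mounting face of the last link; the fingertips stand 173 mm ahead of it and the grasp point (between the pads) lies 155 mm ahead of it; z points along the fingers, y is the line along which they close (so a half turn about z gives the same grasp; the last joint's range is limited). The gripper opens to 85 mm and grips with 20 to 120 N. Pads are 22 mm wide; open, the fingers measure 114 mm over their backs; the gripper's body (76 mm by 85 mm) begins 54 mm behind the grasp point. The pads swing forward as they close: fully open they stand 13 mm farther back than shut.
Start: joints at [-1.364, 0.053, 1.613, -0, 1.476, -0.119], TCP at [0.2, -0.592, 0.405] pointing down, gripper open.
Joint ranges: [-3.01, 3.01], [-1.01, 2.22], [0.06, 2.58], [-1.02, 4.17], [0.09, 2.62], [-3.14, 3.14]. Speed limits (rad/s): [2.57, 2.57, 3.14, 3.14, 3.14, 3.14].

### API

Orientations are given as a rotation vector (axis times angle).
In Python, from station import monitor, eyes, finish_job gives the robot as it stands. The module is installed in compiled form; this text tells all that it offers.
- The arm moves only by the tool step_arm, never from a script. Its argument "commands" is a list of rows, each a list of 3 entries, a list of its own where there are three numbers: the opening in per cent of the stroke, from 0 (shut) to 100 (fully open), then the shift along the tool's x, y, z in mm, then the turn about the tool's z in degrees. In form: [[hand, [x, y, z], yaw], ...]. A call has 1 to 12 rows; each row is the pose to reach, as a shift and turn from the pose commanded when the call began, along the tool's axes at that moment; what a row does not reach only later rows make up. A row lasts 1/8 s, in which the tool goes at most 62.5 mm and 10.7 degrees, less where a joint would pass 70% of its speed; a pose out of reach is approached as far as the arm can. A call with a gripper value outside its range is refused whole. The fingers move at their own pace and stop on an object; "squeeze" is the grip in N (left out, the last holds). Time passes only in rows, so rows that repeat a pose let the fingers close. It gives the time, the measured TCP pose, the force, the opening and the grip force at its end, in the units of the state.
- monitor.get_obs(): the state, without advancing time (a new reading comes with each control period).
- eyes.get_image(name): name is "scene" or "top" or "wrist"; returns the picture (480x640x3 uint8, red, green, blue); there is no depth.
- eyes.camera_info(name): a dict with "camera_matrix" (3x3 intrinsics, pixels), "extrinsics" (4x4, takes a point from camera to world coordinates). Camera axes: x right, y down, z forward; pixel columns grow to the right and rows downward; lengths in m; the calibration is good to about 2 mm. The wrist camera is an equidistant fisheye: a pixel r from the principal point sees the ray r / f radians off the axis. A picture is of the moment at which its call begins: read the wrist's pose just before it. camera_info takes no time and is no camera call; for the wrist camera it gives the pose at the moment of the call.
- finish_job(): hands the job in; it is judged then, once.
The state is a dict: "t": time; "q": joint angles; "dq": joint speeds; "effort": joint torques, N m; "tool_pos": TCP position; "tool_rot": TCP orientation; "contact_force": force on the tool from outside, world axes, zero at the start; "wrist_torque": the same for the moment, N m; "opening": finger opening in m; "grip_force": force on a finger pad.
Only numpy, scipy, OpenCV 4.12 (cv2) and the standard library are available. Lean on these libraries where they do the work, as an engineer would, in place of code of your own. Each camera call takes 0.05 s, during which the arm holds its last target. There are 200 camera calls.

### The job

Slide the heavy readout unit (the beige case with the black socket block on its rear) forward over the granite until its front rests squarely along the steel stop rail ahead of it, neither end hanging past the rail. Walk it there gently by pushing its two bare rear corners in turn, keeping it flat on the plate and never letting it slew more than about 15 degrees out of line with the rail. Do not touch the socket block, and leave the wooden gauge case where it stands.

Things in the scene. Friction and masses are not known exactly. Their poses are not given: they have to be found in the camera images.
- unit: Loose beige metal case, 100 mm deep (x), 200 wide (y), 50 high, about 1.6 kg, too wide to grasp. Origin: centre of its underside. +x points to its front (dark display window, keys), which faces the stop rail; the rear (x = -50 mm) faces the robot, bare from 50 to 100 mm either side of the middle: the corners to push. It slides flat under about 5 to 20 N; a push at one corner also turns it.
- sockets: Delicate black socket block fixed to the middle of the unit's rear face, 100 mm wide (y), 30 mm high, standing 22 mm out from that face towards the robot. Origin at the middle of where it joins the face, 25 mm above the unit's underside; axes as the unit's. Not to be touched.
- rail: Steel stop rail fixed to the granite ahead of the unit: 30 mm thick (x), 260 long (y), 25 high. Origin: bottom middle of the face towards the unit; x points away from the robot, square to that face. Home: the unit's front on this face, its origin 50 mm short of this one. It starts 50 to 80 mm from home, up to 10 mm off-centre and 7 degrees askew. A second, like rail serves the wooden case.
- gauge_case: Closed wooden case with two small brass latches and no sockets, standing at its own rail beside the unit's: 100 mm deep (x), 200 wide (y), 45 high. Origin at the centre of its underside. A bystander. A steel ring gauge, 56 mm across and 18 high, lies near it on the robot's side.
Not all that is in view belongs to the job. Of the things like the unit, leave any that is blue; of the rest the larger one is meant.

How it is judged:
At the end, for the whole second after the job is handed in: The readout unit stands still and flat with its front within 15 mm of the stop rail's face, its middle within 35 mm of the rail's middle along the rail, and in line with the rail within 10 degrees (x of unit in the frame of rail between -0.065 and -0.04 m and y of unit in the frame of rail between -0.035 and 0.035 m and angle between the x axis of unit and the x axis of rail, either way round below 0.175 rad and angle between unit's own z axis and vertical below 0.1 rad and linear speed of unit below 0.02 m/s); the robot touches nothing.
It fails at once if the socket block is touched (more than 1 N) (contact force between sockets and anything else above 1 N).
It fails at once if the unit slews more than 20 degrees out of line with the rail (angle between the x axis of unit and the x axis of rail, either way round above 0.35 rad).
It fails at once if the unit is lifted or tipped (height (world z) of unit above 0.012 m or angle between unit's own z axis and vertical above 0.15 rad).
It fails at once if the unit is shoved fast (over 0.3 m/s) (linear speed of unit above 0.3 m/s).
It fails at once if the wooden gauge case is moved more than 20 mm (distance of gauge_case from where it was at the start of the episode above 0.02 m).
It also fails if it takes over 54 s, if anything falls off the work surface, if the arm or the gripper's body presses on something with over 40 N, if the wrist force passes 120 N, or if a joint passes its speed limit or range.

## Working session

There is one attempt and no reset: what is moved stays moved. The work goes in short steps, Python scripts to look and compute and a tool call to move; the robot and the scene stay as the last step left them, time stands still between calls to the robot, and variables do not carry over. Pictures are saved under pics/ and viewed, at most 10 in all, crops included, and the job is handed in when it is done.

Besides the shell and the picture viewer there is one more tool, called after "Emit:" as name([rows], argument=value, ...), one row to a line, values as JSON. step_arm: Moves the arm, as the interface text tells. Its arguments: {"type":"object","properties":{"commands":{"type":"array"},"squeeze":{"type":"number"}},"required":["commands"]}

```bash
mkdir -p pics
python3 - <<'E'
from station import monitor, eyes
import cv2
for n in ("top","scene"):
    cv2.imwrite(f"pics/{n}0.png",eyes.get_image(n)[:,:,::-1])
    c=eyes.camera_info(n); print(n,c["camera_matrix"],c["extrinsics"])
o=monitor.get_obs(); print(o)
E
```

```text
top [[533.02942439   0.         320.62729443]
 [  0.         533.02942439 245.35761269]
 [  0.           0.           1.        ]] [[-0.01034272 -0.99582198  0.09072822  0.41531401]
 [-0.99994384  0.01009029 -0.00324045 -0.08417482]
 [ 0.00231143 -0.09075664 -0.99587042  1.20455024]
 [ 0.          0.          0.          1.        ]]
scene [[531.60257432   0.         313.54159943]
 [  0.         531.60257432 242.19452253]
 [  0.           0.           1.        ]] [[ 0.55554569  0.43513399 -0.70853892  1.20760955]
 [ 0.83144655 -0.29901644  0.46827962 -0.52182568]
 [-0.0081004  -0.84926296 -0.52790795  0.56666906]
 [ 0.          0.          0.          1.        ]]
{'t': 0.1, 'q': array([-1.36400644e+00,  5.33225583e-02,  1.61418650e+00,  2.16682373e-05,
        1.47602753e+00, -1.18986339e-01]), 'dq': array([-0.00107178,  0.00060126, -0.00361092, -0.0005821 ,  0.00085318,
       -0.00015797]), 'effort': array([ 6.28771741e-04, -3.94904137e+01, -3.71362031e+01, -4.18770128e-05,
        3.90852729e-03,  2.51693655e-05]), 'tool_pos': array([ 0.19998682, -0.59187742,  0.40354818]), 'tool_rot': array([-3.09809075e+00, -5.09149895e-01,  1.00102072e-04]), 'contact_force': array([ 0.04108919,  0.27599481, -0.26666299]), 'wrist_torque': array([ 0.05314322,  0.0611159 , -0.0085728 ]), 'grip_force': 0.0, 'opening': 0.08567379265118041}
```

View pics/top0.png

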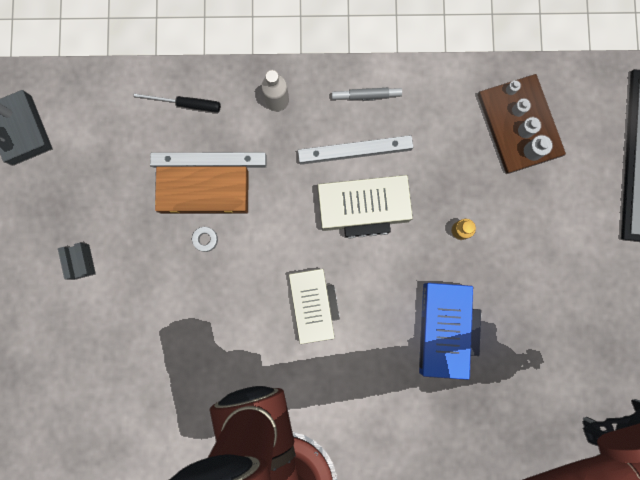

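View pics/scene0.png

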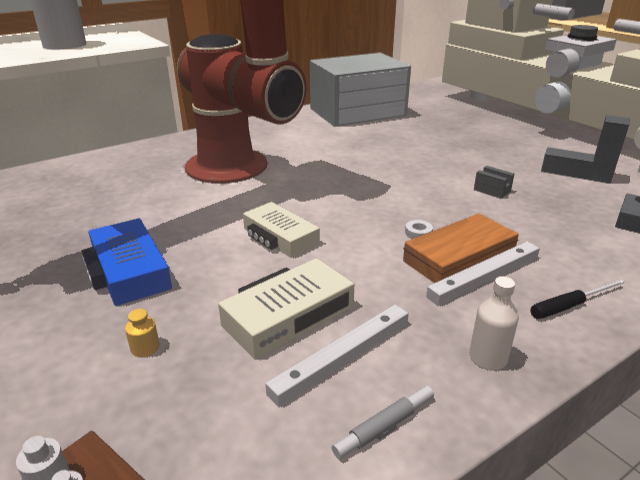

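The top view shows the target unit at about (365,202) with its socket block at (367,230). Its rail is at (355,149), the wooden case at (202,188) and the ring at (204,239). The small beige decoy is at (311,306) and the blue one at (447,330).

```bash
cat > h.py <<'E'
import numpy as np, cv2
from station import monitor, eyes
from scipy.spatial.transform import Rotation as R
C=eyes.camera_info("top"); K=C["camera_matrix"]; T=C["extrinsics"]
def ray(p,z):
    p=np.atleast_2d(p).astype(float)
    d=np.c_[(p-K[:2,2])/[K[0,0],K[1,1]],np.ones(len(p))]@T[:3,:3].T
    return (T[:3,3]+d*((z-T[2,3])/d[:,2])[:,None])[:,:2]
def quad(mask,z,area):
    "rectangle fitted in the world plane: centre, yaw of short axis (x), (short,long)"
    cs,_=cv2.findContours(mask.astype(np.uint8),cv2.RETR_EXTERNAL,cv2.CHAIN_APPROX_NONE)
    c=max(cs,key=cv2.contourArea)
    w=ray(c[:,0],z)*1000
    (cx,cy),(a,b),th=cv2.minAreaRect(w.astype(np.float32))
    if a>b: a,b,th=b,a,th+90
    th=(th+90)%180-90
    return np.array([cx,cy]),th,(a,b)
def look():
    im=eyes.get_image("top").astype(int); r,g,b=im[...,0],im[...,1],im[...,2]
    roi=np.zeros(r.shape,bool); roi[125:262,285:430]=1
    u=quad(roi&(r>200)&(r-b>12)&(r-b<70),.05,0)
    l=quad(roi&(b>150)&(abs(r-b)<12)|(roi&(b-r>=0)&(b>140)),.025,0)
    return im,u,l
def rel(u,l):
    a=np.radians(l[1]); X=np.array([np.cos(a),np.sin(a)]);Y=np.array([-X[1],X[0]])
    o=l[0]-15*X
    return (u[0]-o)@X,(u[0]-o)@Y,u[1]-l[1]
def toworld(u,x,y):
    a=np.radians(u[1]); return u[0]+[x*np.cos(a)-y*np.sin(a),x*np.sin(a)+y*np.cos(a)]
E
python3 - <<'E'
from h import *
im,u,l=look(); print("unit",u,"rail",l,"rel",rel(u,l))
print(im[190,330],im[205,400],im[226,325],im[148,330],im[220,440],im[149,310])
print("corners push", toworld(u,-50,75),toworld(u,-50,-75))
for n,p,z in (("decoy",[[290,272],[323,270],[333,338],[300,342],[338,290]],.04),("case",[[156,210],[247,211]],.045)): print(n,ray(p,z))
o=monitor.get_obs(); print(R.from_rotvec(o["tool_rot"]).as_matrix().round(3))
E
```

```text
unit (array([ 617.15698242, -185.76123047]), 5.2298455238342285, (97.27605438232422, 197.0047149658203)) rail (array([ 641.69396973, -171.96685791]), -0.584442138671875, (309.1553649902344, 326.59124755859375)) rel (np.float64(-9.395004567532638), np.float64(-14.043938636498721), 5.8142876625061035)
[232 232 218] [237 236 223] [236 235 222] [213 216 219] [158 152 149] [205 210 212]
corners push [ 560.52878028 -115.63101785] [ 574.20147929 -265.00657576]
decoy [[ 0.46367309 -0.02048547]
 [ 0.46730188 -0.09258831]
 [ 0.32023672 -0.11260671]
 [ 0.31245478 -0.04128694]
 [ 0.42342532 -0.12477979]]
case [[0.60258449 0.27276918]
 [0.59837205 0.07299137]]
[[ 0.947  0.32  -0.   ]
 [ 0.32  -0.947  0.002]
 [ 0.    -0.002 -1.   ]]
```

```bash
sed -i 's/l=quad(.*/l=quad(roi\&(b>185)\&(b-r>=2),.025,0)/' h.py
python3 - <<'E'
from h import *
im,u,l=look(); print("unit",u,"rail",l,"rel",rel(u,l)); print(monitor.get_obs()["t"])
E
```

```text
unit (array([ 617.15698242, -185.76123047]), 5.2298455238342285, (97.27605438232422, 197.0047149658203)) rail (array([ 742.48352051, -168.43479919]), 6.802765846252441, (27.977197647094727, 258.15625)) rel (np.float64(-111.49656182655464), np.float64(-2.3592828091541884), -1.572920322418213)
0.2
```

```bash
cat >> h.py <<'E'
def shift(wx,wy,tipz,yaw):
    "mm/deg: tool shift and turn to put tips at world point"
    o=monitor.get_obs(); M=R.from_rotvec(o["tool_rot"]).as_matrix()
    d=np.array([wx,wy,tipz+173])-o["tool_pos"]*1000
    return (M.T@d).round(1), round(np.degrees(np.arctan2(M[1,0],M[0,0]))-yaw,1)
E
python3 - <<'E'
from h import *
im,u,l=look()
p=toworld(u,-90,-80); print(p,shift(*p,120,6.8)); p=toworld(u,-90,80); print(p)
E
```

```text
[ 535.013791   -273.86922037] (array([ 419.2, -194. ,  111.3]), np.float64(11.9))
[ 519.87867601 -114.58667803]
```

Emit:
step_arm([
  [0, [40, -18, 0], 2],
  [0, [90, -40, 0], 4],
  [0, [140, -64, 20], 6],
  [0, [190, -88, 40], 8],
  [0, [240, -110, 60], 10],
  [0, [290, -134, 80], 11.9],
  [0, [340, -157, 100], 11.9],
  [0, [380, -176, 111], 11.9],
  [0, [419, -194, 111], 11.9],
  [0, [419, -194, 111], 11.9],
  [0, [419, -194, 111], 11.9],
])

```text
t: 1.62
tool_pos: [0.5347, -0.2744, 0.2937]
tool_rot: [3.136, 0.186, -0.001]
contact_force: [0.1, -0.5, -0.2]
opening: 0.0001
grip_force: 0.0
```

Run:
```python
from h import *
im,u,l=look(); print(u,l,rel(u,l))
cv2.imwrite("pics/t1.png",im[:,:,::-1].astype(np.uint8))
p=toworld(u,-85,-80); print(p,shift(*p,20,6.8))
```

```text
(array([ 621.3470459 , -185.32344055]), 5.4281535148620605, (89.1164779663086, 197.56817626953125)) (array([ 742.27441406, -168.46893311]), 6.7200927734375, (28.305891036987305, 258.1504821777344)) (np.float64(-107.06885564081341), np.float64(-2.5879093658768295), -1.2919392585754395)
[ 544.29601912 -273.00547562] (array([ 10.1,  -0.7, 100.7]), np.float64(-0.1))
```

View pics/t1.png

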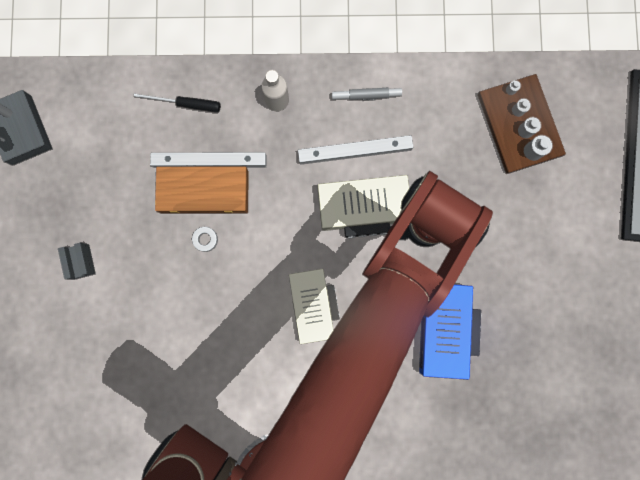

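Emit:
step_arm([
  [0, [5, 0, 30], 0],
  [0, [5, 0, 60], 0],
  [0, [5, 0, 85], 0],
  [0, [5, 0, 100], 0],
  [0, [5, 0, 100], 0],
  [0, [10, 0, 100], 0],
  [0, [15, 0, 100], 0],
  [0, [20, 0, 100], 0],
  [0, [24, 0, 100], 0],
  [0, [28, 0, 100], 0],
  [0, [32, 0, 100], 0],
  [0, [32, 0, 100], 0],
])

```text
t: 3.18
tool_pos: [0.5665, -0.2709, 0.1938]
tool_rot: [3.135, 0.186, -0.003]
contact_force: [-3.9, -2.9, 2.5]
opening: 0.0002
grip_force: 2.2
```

```bash
cat >> h.py <<'E'
def edge(save=None):
    "unit pose in rail frame from its front top edge and visible end(s)"
    im,_,l=look()
    if save: cv2.imwrite(save,im[:,:,::-1].astype(np.uint8))
    r,b=im[...,0],im[...,2]; m=np.zeros(r.shape,bool); m[125:262,285:430]=1
    m&=(r-b>7)&(r>95)&(r-im[...,1]<6)
    m=cv2.morphologyEx(m.astype(np.uint8),cv2.MORPH_OPEN,np.ones((5,5)))
    cs,_=cv2.findContours(m,cv2.RETR_EXTERNAL,cv2.CHAIN_APPROX_NONE); c=max(cs,key=cv2.contourArea)[:,0]
    cols=np.unique(c[:,0]); cols=cols[6:-6]
    w=ray([[k,c[c[:,0]==k,1].min()-.5] for k in cols],.05)*1000
    vx,vy,x0,y0=cv2.fitLine(w.astype(np.float32),cv2.DIST_HUBER,0,.01,.01).ravel()
    res=abs((w-[x0,y0])@[-vy,vx]); k=res<3
    vx,vy,x0,y0=cv2.fitLine(w[k].astype(np.float32),cv2.DIST_HUBER,0,.01,.01).ravel()
    if vy<0: vx,vy=-vx,-vy
    n=np.array([vy,-vx]); yaw=np.degrees(np.arctan2(n[1],n[0])); Y=np.array([vx,vy])
    e=ray(c,.05)*1000@Y
    f=[x0,y0]@n
    U=lambda cy:(n*(f-50)+Y*cy,yaw,0)
    l=(np.array([742.4,-168.45]),6.76,0)
    ul,ur=U(e.max()-100),U(e.min()+100)
    print("t",monitor.get_obs()["t"],"inliers",k.sum(),len(k),"len",np.ptp(e).round(1)); print("from left",np.round(rel(ul,l),1),"from right",np.round(rel(ur,l),1))
    return ul,ur
E
python3 - <<'E'
from h import *
edge(); print(monitor.get_obs()["contact_force"])
E
```

```text
t 3.225 inliers 71 71 len 184.0
from left [-109.4   -0.7   -0.8] from right [-109.2   15.3   -0.8]
[-5.83165503 -2.52862085  1.29696898]
```

Emit:
step_arm([
  [0, [3, 0, 0], 0],
  [0, [6, 0, 0], 0],
  [0, [9, 0, 0], 0],
  [0, [12, 0, 0], 0],
  [0, [15, 0, 0], 0],
  [0, [18, 0, 0], 0],
  [0, [18, 0, 0], 0],
])

```text
t: 4.1
tool_pos: [0.5842, -0.269, 0.1937]
tool_rot: [3.135, 0.185, -0.002]
contact_force: [-4.0, -4.2, 1.4]
opening: -0.0002
grip_force: 2.4
```

Run:
```python
from h import *
edge(); print(monitor.get_obs()["tool_pos"])
```

```text
t 4.15 inliers 71 71 len 187.3
from left [-100.4    3.2    5.9] from right [-101.7   15.8    5.9]
[ 0.5842136  -0.26901845  0.19371562]
```

Run:
```python
from h import *
u,_=edge(); p=toworld(u,-78,80); print(p,shift(*p,20,6.8))
```

```text
t 4.2 inliers 71 71 len 187.2
from left [-100.5    3.2    5.8] from right [-101.8   15.9    5.8]
[ 533.76123816 -117.6939951 ] (array([ -32.2, -156.2,    0.5]), np.float64(-0.0))
```

Emit:
step_arm([
  [0, [-15, 0, 0], 0],
  [0, [-30, 0, -10], 0],
  [0, [-32, 0, -50], 0],
  [0, [-32, 0, -70], 0],
  [0, [-32, -50, -70], 0],
  [0, [-32, -100, -70], 0],
  [0, [-32, -140, -70], 0],
  [0, [-32, -156, -70], 0],
  [0, [-32, -156, -70], 0],
  [0, [-32, -156, -30], 0],
  [0, [-32, -156, 0], 0],
  [0, [-32, -156, 0], 0],
])

```text
t: 5.7
tool_pos: [0.5333, -0.1179, 0.191]
tool_rot: [-3.134, -0.183, 0.008]
contact_force: [0.2, -0.5, 0.2]
opening: 0.0001
grip_force: 0.0
```

Emit:
step_arm([
  [0, [5, 0, 0], 0],
  [0, [10, 0, 0], 0],
  [0, [14, 0, 0], 0],
  [0, [18, 0, 0], 0],
  [0, [21, 0, 0], 0],
  [0, [24, 0, 0], 0],
  [0, [27, 0, 0], 0],
  [0, [30, 0, 0], 0],
  [0, [30, 0, 0], 0],
])

```text
t: 6.82
tool_pos: [0.5634, -0.1129, 0.1931]
tool_rot: [-3.134, -0.186, 0.007]
contact_force: [-5.1, 2.5, 1.8]
opening: -0.0002
grip_force: 2.5
```

Run:
```python
from h import *
edge("pics/t2.png"); print(monitor.get_obs()["tool_pos"])
```

```text
t 6.875 inliers 71 72 len 171.5
from left [-93.1 -31.5   1.2] from right [-93.7  -3.    1.2]
[ 0.56339544 -0.11291796  0.19321777]
```

View pics/t2.png

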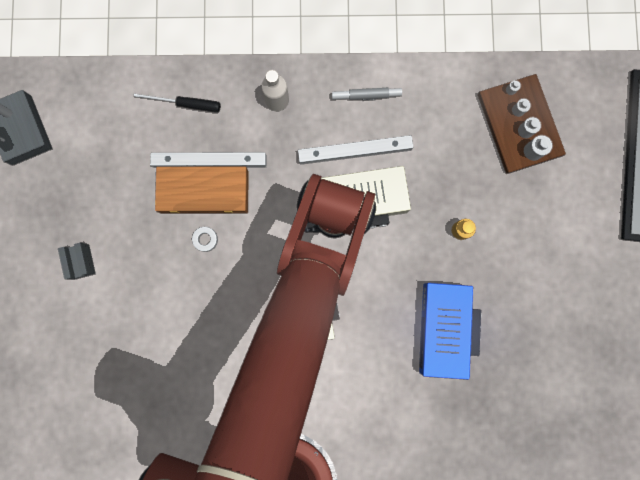

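The arm hides the unit's left end but leaves the front edge and right end (410,190) clear. The unit sits at x -93, y -3 and yaw +1.2 deg in the rail frame, so I'll keep pushing this corner.

Emit:
step_arm([
  [0, [3, 0, 0], 0],
  [0, [6, 0, 0], 0],
  [0, [9, 0, 0], 0],
  [0, [12, 0, 0], 0],
  [0, [15, 0, 0], 0],
  [0, [18, 0, 0], 0],
  [0, [18, 0, 0], 0],
])

```text
t: 7.75
tool_pos: [0.5812, -0.1106, 0.1931]
tool_rot: [-3.133, -0.186, 0.008]
contact_force: [-5.4, 3.5, 2.3]
opening: -0.0003
grip_force: 2.7
```

Run:
```python
from h import *
_,u=edge(); p=toworld(u,-78,-80); print(shift(*p,20,6.8))
```

```text
t 7.8 inliers 64 64 len 163.0
from left [-87.6 -42.1  -5.2] from right [-84.2  -5.3  -5.2]
(array([-31. , 154.2,  -0.3]), np.float64(-0.0))
```

Emit:
step_arm([
  [0, [-15, 0, 0], 0],
  [0, [-30, 0, -10], 0],
  [0, [-32, 0, -50], 0],
  [0, [-32, 0, -70], 0],
  [0, [-32, 50, -70], 0],
  [0, [-32, 100, -70], 0],
  [0, [-32, 140, -70], 0],
  [0, [-32, 154, -70], 0],
  [0, [-32, 154, -70], 0],
  [0, [-32, 154, -30], 0],
  [0, [-32, 154, 0], 0],
  [0, [-32, 154, 0], 0],
])

```text
t: 9.3
tool_pos: [0.5671, -0.2658, 0.1904]
tool_rot: [-3.131, -0.188, 0.009]
contact_force: [-0.5, -0.0, -0.5]
opening: -0.0001
grip_force: 0.0
```

Emit:
step_arm([
  [0, [5, 0, 0], 0],
  [0, [10, 0, 0], 0],
  [0, [14, 0, 0], 0],
  [0, [18, 0, 0], 0],
  [0, [22, 0, 0], 0],
  [0, [26, 0, 0], 0],
  [0, [30, 0, 0], 0],
  [0, [34, 0, 0], 0],
  [0, [38, 0, 0], 0],
  [0, [42, 0, 0], 0],
  [0, [45, 0, 0], 0],
  [0, [45, 0, 0], 0],
])

```text
t: 10.8
tool_pos: [0.6128, -0.2641, 0.1943]
tool_rot: [3.134, 0.185, -0.003]
contact_force: [-4.5, -3.9, 1.4]
opening: 0.0001
grip_force: 2.5
```

Run:
```python
from h import *
u,_=edge(); p=toworld(u,-78,80); print(shift(*p,20,6.8))
```

```text
t 10.85 inliers 67 67 len 180.1
from left [-69.8   3.8   4.8] from right [-71.5  23.6   4.8]
(array([ -29.3, -156.7,    1. ]), np.float64(-0.0))
```

Emit:
step_arm([
  [0, [-15, 0, 0], 0],
  [0, [-29, 0, -10], 0],
  [0, [-31, 0, -50], 0],
  [0, [-31, 0, -70], 0],
  [0, [-31, -50, -70], 0],
  [0, [-31, -100, -70], 0],
  [0, [-31, -140, -70], 0],
  [0, [-31, -157, -70], 0],
  [0, [-31, -157, -70], 0],
  [0, [-31, -157, -30], 0],
  [0, [-31, -157, 1], 0],
  [0, [-31, -157, 1], 0],
])

```text
t: 12.35
tool_pos: [0.5626, -0.1115, 0.1898]
tool_rot: [-3.134, -0.183, 0.009]
contact_force: [0.2, -0.5, 0.7]
opening: 0.0
grip_force: 0.0
```

Emit:
step_arm([
  [0, [5, 0, 0], 0],
  [0, [10, 0, 0], 0],
  [0, [14, 0, 0], 0],
  [0, [18, 0, 0], 0],
  [0, [22, 0, 0], 0],
  [0, [26, 0, 0], 0],
  [0, [30, 0, 0], 0],
  [0, [34, 0, 0], 0],
  [0, [38, 0, 0], 0],
  [0, [40, 0, 0], 0],
  [0, [40, 0, 0], 0],
])

```text
t: 13.72
tool_pos: [0.6025, -0.105, 0.1919]
tool_rot: [-3.133, -0.186, 0.009]
contact_force: [-6.4, 2.2, 3.6]
opening: -0.0001
grip_force: 3.0
```

Run:
```python
from h import *
_,u=edge(); p=toworld(u,-78,-80); print(shift(*p,20,6.8))
```

```text
t 13.775 inliers 59 59 len 149.3
from left [-62.4 -53.6  -2.7] from right [-59.9  -2.9  -2.7]
(array([-25.3, 158.5,  -1.4]), np.float64(-0.0))
```

Emit:
step_arm([
  [0, [-15, 0, 0], 0],
  [0, [-26, 0, -10], 0],
  [0, [-28, 0, -50], 0],
  [0, [-28, 0, -70], 0],
  [0, [-28, 50, -70], 0],
  [0, [-28, 100, -70], 0],
  [0, [-28, 140, -70], 0],
  [0, [-28, 158, -70], 0],
  [0, [-28, 158, -70], 0],
  [0, [-28, 158, -30], 0],
  [0, [-28, 158, 0], 0],
  [0, [-28, 158, 0], 0],
])

```text
t: 15.28
tool_pos: [0.593, -0.2637, 0.1893]
tool_rot: [-3.132, -0.188, 0.009]
contact_force: [0.1, 0.0, 0.4]
opening: -0.0004
grip_force: 0.0
```

Emit:
step_arm([
  [0, [5, 0, 0], 0],
  [0, [10, 0, 0], 0],
  [0, [14, 0, 0], 0],
  [0, [18, 0, 0], 0],
  [0, [22, 0, 0], 0],
  [0, [26, 0, 0], 0],
  [0, [30, 0, 0], 0],
  [0, [32, 0, 0], 0],
  [0, [32, 0, 0], 0],
])

```text
t: 16.4
tool_pos: [0.6257, -0.2636, 0.1931]
tool_rot: [3.134, 0.185, -0.004]
contact_force: [-5.8, -3.5, 2.8]
opening: -0.0001
grip_force: 2.7
```

Run:
```python
from h import *
u,_=edge(); p=toworld(u,-78,80); print(shift(*p,20,6.8))
```

```text
t 16.45 inliers 65 65 len 172.7
from left [-54.6   2.5   1.6] from right [-55.4  29.8   1.6]
(array([ -22.7, -161. ,   -0.2]), np.float64(-0.0))
```

Emit:
step_arm([
  [0, [-15, 0, 0], 0],
  [0, [-23, 0, -10], 0],
  [0, [-25, 0, -50], 0],
  [0, [-25, 0, -70], 0],
  [0, [-25, -50, -70], 0],
  [0, [-25, -100, -70], 0],
  [0, [-25, -140, -70], 0],
  [0, [-25, -160, -70], 0],
  [0, [-25, -160, -70], 0],
  [0, [-25, -160, -30], 0],
  [0, [-25, -160, 0], 0],
  [0, [-25, -160, 0], 0],
])

```text
t: 17.95
tool_pos: [0.5813, -0.1074, 0.1899]
tool_rot: [-3.135, -0.183, 0.009]
contact_force: [-0.6, 0.5, 0.3]
opening: -0.0002
grip_force: 0.0
```

Emit:
step_arm([
  [0, [5, 0, 0], 0],
  [0, [10, 0, 0], 0],
  [0, [14, 0, 0], 0],
  [0, [18, 0, 0], 0],
  [0, [21, 0, 0], 0],
  [0, [24, 0, 0], 0],
  [0, [27, 0, 0], 0],
  [0, [27, 0, 0], 0],
])

```text
t: 18.95
tool_pos: [0.6084, -0.1027, 0.1921]
tool_rot: [-3.134, -0.186, 0.008]
contact_force: [-5.5, 2.6, 2.8]
opening: 0.0001
grip_force: 2.9
```

Run:
```python
from h import *
_,u=edge(); p=toworld(u,-78,-80); print(shift(*p,20,6.8))
```

```text
t 19.0 inliers 58 58 len 145.8
from left [-52.1 -56.   -0.7] from right [-51.5  -1.8  -0.7]
(array([-20.1, 162. ,  -1.2]), np.float64(-0.0))
```

Emit:
step_arm([
  [0, [-15, 0, 0], 0],
  [0, [-21, 0, -10], 0],
  [0, [-23, 0, -50], 0],
  [0, [-23, 0, -70], 0],
  [0, [-23, 50, -70], 0],
  [0, [-23, 100, -70], 0],
  [0, [-23, 140, -70], 0],
  [0, [-23, 160, -70], 0],
  [0, [-23, 160, -70], 0],
  [0, [-23, 160, -30], 0],
  [0, [-23, 160, -1], 0],
  [0, [-23, 160, -1], 0],
])

```text
t: 20.5
tool_pos: [0.604, -0.2624, 0.1903]
tool_rot: [-3.132, -0.188, 0.009]
contact_force: [-0.8, 0.3, -0.6]
opening: -0.0
grip_force: 0.0
```

Emit:
step_arm([
  [0, [5, 0, 0], 0],
  [0, [10, 0, 0], 0],
  [0, [14, 0, 0], 0],
  [0, [18, 0, 0], 0],
  [0, [20, 0, 0], 0],
  [0, [22, 0, 0], 0],
  [0, [23, 0, 0], 0],
  [0, [23, 0, 0], 0],
])

```text
t: 21.5
tool_pos: [0.6272, -0.2629, 0.1939]
tool_rot: [3.136, 0.185, -0.007]
contact_force: [-6.8, -3.0, 5.2]
opening: 0.0
grip_force: 3.8
```

Run:
```python
from h import *
edge()
```

```text
t 21.55 inliers 63 63 len 168.7
from left [-50.9   1.6   0.2] from right [-51.   32.9   0.2]
```

Home. I'll retreat back and up, clear of the view, then check.

Emit:
step_arm([
  [0, [-15, 0, 0], 0],
  [0, [-25, 0, -10], 0],
  [0, [-30, 0, -50], 0],
  [0, [-30, 10, -90], 0],
  [0, [-60, 50, -110], 0],
  [0, [-100, 90, -120], 0],
  [0, [-140, 130, -120], 0],
  [0, [-180, 160, -120], 0],
  [0, [-200, 180, -120], 0],
  [0, [-200, 180, -120], 0],
  [0, [-200, 180, -120], 0],
])

```text
t: 22.92
tool_pos: [0.4508, -0.4639, 0.3141]
tool_rot: [-3.136, -0.186, -0.001]
contact_force: [0.1, 0.9, -0.1]
opening: -0.0003
grip_force: 0.0
```

Run:
```python
from h import *
edge("pics/t3.png"); print(monitor.get_obs()["contact_force"])
```

```text
t 22.975 inliers 83 84 len 203.1
from left [-50.8   2.1   0.3] from right [-50.8  -1.    0.3]
[0.169366   0.50334058 0.26288037]
```

View pics/t3.png

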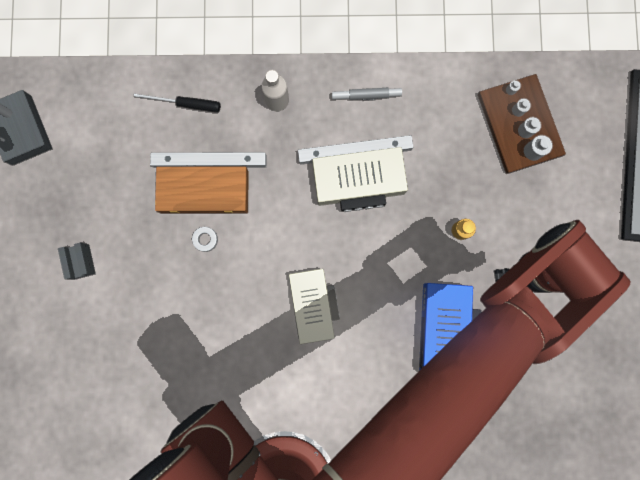

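The unit at (360,175) sits square against its rail and centred on it. The wooden case has not moved and the arm is clear of everything.

```bash
python3 -c "
from station import finish_job
print(finish_job())"
```

```text
the job is handed in; nothing more can be done
None
```

The readout unit is against its stop rail and the job is handed in: by the top camera its front is within about 1 mm of the rail, it is centred to about 2 mm and in line to about 0.3°, the arm is clear, and the hand-in gave no verdict.

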